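# Shift a coil winder's gear lever through its gate to the slot with the cross

## Robot

A 6-joint arm with a two-finger parallel gripper is mounted at the origin on the work surface. World frame = base frame: x ahead of the robot, y to its left, z up, the work surface at z = 0. Lengths are in mm, angles in rad, forces in N, time in s.
With the tool pointing down it reaches from about 350 to 775 mm from the base axis. Payload 7.3 kg.
Tool frame: the origin (TCP) lies on the front face of the gripper's body, between the roots of the fingers; the fingertips stand 66 mm ahead of it and the grasp point (between the pads) lies 47 mm ahead of it (bot.tip_extent is the distance from the TCP to the fingertips, in mm); z points along the fingers, y is the line along which they close (so a half turn about z gives the same grasp; the last joint's range is limited). The gripper opens to 92 mm and grips with 3 to 60 N. Pads are 19 mm wide; open, the fingers measure 130 mm over their backs; the gripper's body (75 mm by 190 mm) begins 47 mm behind the grasp point.
Start: joints at [-1.489, 0.342, 1.524, -0, 1.275, -0.146], TCP at [118.584, -511.445, 292.241] pointing down, gripper open.
Joint ranges: [-2.53, 2.53], [-0.77, 2.02], [0.04, 2.7], [-1, 4.14], [0.28, 2.66], [-3.11, 3.11]. Speed limits (rad/s): [2.57, 2.57, 3.14, 3.14, 3.14, 3.14].

## Interface

Orientations are given as [roll, pitch, yaw] about the fixed x, y, z axes, in that order (R = Rz(yaw) Ry(pitch) Rx(roll)).
In Python, from plant import readout, viewer, order, bot gives the robot as it stands.
- The arm moves only by the shell command python3 -m creep 'ROWS'. ROWS is text: rows parted by semicolons, each of 7 numbers parted by spaces: the shift along the world's x, y, z in m, then the turn, a rotation vector about the world's x, y, z in rad, then the opening in per cent of the stroke, from 0 (shut) to 100 (fully open). A call has 1 to 8 rows; each row shifts and turns the commanded pose from where the row before left it; what a row does not reach is not made up. A row lasts 1/12 s, in which the tool goes at most 41.7 mm and 7.16 degrees, less where a joint would pass 70% of its speed; a pose out of reach is approached as far as the arm can. A call is refused whole if a number of a shift passes 0.0417 or a number of a turn 0.125, either way. A call with a gripper value outside its range is refused whole. The fingers move at their own pace and stop on an object; the grip force is fixed at half the most. Time passes only in rows, so rows that do not move let the fingers close. It gives the time, the measured TCP pose, the force, the opening and the grip force at its end, in the units of the state.
- readout.get_obs(): the state, without advancing time (a new reading comes with each control period).
- viewer.capture(name): name is "scene" or "top" or "wrist"; returns the picture (384x512x3 uint8, red, green, blue); there is no depth.
- viewer.camera_info(name): a dict with "fx", "fy", "cx", "cy" (pixels), "D" ([k1, k2, p1, p2, k3] as OpenCV has them; the pictures are not rectified), "origin" and "rotation" of the camera in the world. Camera axes: x right, y up, looking along -z (the intrinsics and any distortion apply to the point x, -y, -z); pixel columns grow to the right and rows downward; lengths in mm; the calibration is good to about 2 mm. A picture is of the moment at which its call begins: read the wrist's pose just before it. camera_info takes no time and is no camera call; for the wrist camera it gives the pose at the moment of the call.
- order.close_job(): hands the job in; it is judged then, once.
The state is a dict: "time": time; "joint_positions": joint angles; "dq": joint speeds; "tau": joint torques, N m; "tool_pos": TCP position; "tcp_rot": TCP orientation; "contact_force": force on the tool from outside, world axes, zero at the start; "moment": the same for the moment, N m; "grip_width": finger opening in mm; "finger_force": force on a finger pad.
Only numpy, scipy, OpenCV 4.12 (cv2) and the standard library are available. Lean on these libraries where they do the work, as an engineer would, in place of code of your own. Each camera call takes 0.05 s, during which the arm holds its last target. There are 200 camera calls.

## Task

Change the gear of the coil winder: with your fingertips push its selector lever through the gate and fully home in the slot marked with the raised cross, and leave it there. Take it straight there without putting it into any other marked slot, push it gently without gripping or forcing it, and leave everything else on the bench where it is.

Things in the scene. Friction and masses are not known exactly. Their poses are not given: they have to be found in the camera images.
- winder: Bolted-down coil winder; origin under its gate's centre, on the bench; axes: z up, x along the gate's slots (away from the robot at yaw 0), y across them. The bright metal gate plate on its grey box is 170 (x) by 180 (y) mm, 12 mm thick, top at 120 mm; nothing fixed on the winder is higher. Motor cover at -y, spindle with copper coil at +y. Its base plate is 220 by 520 mm.
- gate_centre (a point): Centre of the gate, on the plate's top face; axes as the winder's. A cross passage runs through it along y, 26 mm wide; from it six slots, 18 mm wide, run to +x and -x in three columns at y = -38, 0, +38 mm. At the plate the stem's centre can go 34 mm in x either way, 41 mm in y. Outer slots are marked; the middle ones are not: the lever starts anywhere in the middle column.
- lever_knob (a point): Middle of the selector lever's knob: black cylinder, 30 mm across, 50 mm long, on a 12 mm steel stem, 165 mm from the lever's fixed pivot, which is 110 mm straight below gate_centre. Upright, this point is 55 mm above the plate; the lever leans as it is pushed. At the end of an outer slot it is about 48 mm in x and 57 mm in y from gate_centre.
- lever_stem (a point): Point on the lever's 12 mm steel stem, 104 mm from the pivot: at the gate plate's mid-thickness when the lever is upright.
- sel_along (a joint): Lean of the lever along the slots, rad: 0 in the middle of the passage, positive towards gate +x; about 0.30 either way at the end of an outer slot, 0.32 at the end of a middle one; -0.06 to 0.06 is inside the passage. Stiff by friction: stays where it is left; about 2 N at the knob moves it.
- sel_across (a joint): Lean of the lever across the slots, rad: 0 in the middle column, positive towards gate +y; about 0.35 either way in line with an outer column, 0.38 at the ends of the passage. Can change only while the lever is in the passage. As stiff as the other.
- mark_cross: Raised black mark on the gate plate, a plus-shaped cross, 30 by 30 mm with 8 mm arms: marks the slot to engage. 3 mm high; origin at the centre of its underside. Lies just beyond the closed end of its slot, 60 mm in x and 38 mm in y from gate_centre (the signs tell which slot). The four marks swap places from start to start.
- mark_disc: Raised black mark on the gate plate, a round disc 28 mm across. 3 mm high; origin at the centre of its underside. Lies just beyond the closed end of its slot, 60 mm in x and 38 mm in y from gate_centre (the signs tell which slot). The four marks swap places from start to start.
- mark_square: Raised black mark on the gate plate, a full square of 26 mm side. 3 mm high; origin at the centre of its underside. Lies just beyond the closed end of its slot, 60 mm in x and 38 mm in y from gate_centre (the signs tell which slot). The four marks swap places from start to start.
- mark_bar: Raised black mark on the gate plate, a single straight bar, 30 by 8 mm. 3 mm high; origin at the centre of its underside. Lies just beyond the closed end of its slot, 60 mm in x and 38 mm in y from gate_centre (the signs tell which slot). The four marks swap places from start to start.
- bobbin_a: Loose white empty bobbin, 34 mm across, 28 mm high, standing on the winder's flat motor cover (97 mm high, at the gate's -y side). Bystander. Origin at the centre of its underside.
- bobbin_b: A second such bobbin on the motor cover. Bystander. Origin at the centre of its underside.
- screwdriver: Loose screwdriver lying on the bench on the robot's side of the winder. Bystander. Origin at bench level under its length.
- solder_reel: Loose metal solder reel, 60 mm across, 45 mm high, standing on the bench beyond the winder. Bystander. Origin at the centre of its underside.
- flux_jar: Loose jar, 48 mm across, 50 mm high, on the bench beyond the winder. Bystander. Origin at the centre of its underside.
- multimeter: Loose orange multimeter, 190 by 90 by 42 mm, lying to the robot's left. Bystander. Origin at the centre of its underside.
- circuit_board: Loose green circuit board, 200 by 150 mm, lying to the robot's right. Bystander. Origin at the centre of its underside.

How it is judged:
By the outcome, as a careful person would: the job done as asked, in the order asked, and still so for the second after the job is handed in, with the robot touching nothing.
It also fails if it takes over 61 s, if anything falls off the work surface, if the arm or the gripper's body presses on something with over 40 N, if the wrist force passes 120 N, or if a joint passes its speed limit or range.

## Working session

There is one attempt and no reset: what is moved stays moved. The work goes in short steps, Python scripts to look and compute and a shell command to move; the robot and the scene stay as the last step left them, time stands still between calls to the robot, and variables do not carry over. Pictures are saved under pics/ and viewed, at most 10 in all, crops included, and the job is handed in when it is done.

```bash
mkdir -p pics
python3 - <<'E'
from plant import readout, viewer, order, bot
import cv2
for n in ("scene","top"):
    im=viewer.capture(n); cv2.imwrite(f"pics/{n}0.png",cv2.cvtColor(im,cv2.COLOR_RGB2BGR))
    print(viewer.camera_info(n))
print(readout.get_obs())
E
```

```text
{'fx': 492.51993763263636, 'fy': 492.51993763263636, 'cx': 254.2321586855887, 'cy': 191.20664776327857, 'D': array([0.00078763, 0.        , 0.        , 0.        , 0.        ]), 'origin': array([1599.14030823, -142.42566067, 1224.84913482]), 'rotation': array([0.75706934, 0.01886906, 1.41496865])}
{'fx': 499.36508082360444, 'fy': 499.36508082360444, 'cx': 257.4400788290384, 'cy': 198.8083069475113, 'D': array([-0.15767737,  0.        ,  0.        ,  0.        ,  0.        ]), 'origin': array([ 244.07243198,   23.07628817, 2025.95071815]), 'rotation': array([ 0.18469464, -0.01504002, -1.56484087])}
{'time': 0.1, 'joint_positions': array([-1.48900314e+00,  3.42662275e-01,  1.52491238e+00, -2.55106195e-05,
        1.27542659e+00, -1.46005543e-01]), 'dq': array([-0.00063353, -0.00180767, -0.00279823,  0.00164732,  0.00151573,
       -0.00237707]), 'tau': array([ 2.19699243e-03, -4.32005024e+01, -2.44693816e+01,  7.21305376e-02,
        5.25851024e-02, -3.74887202e-05]), 'tool_pos': array([ 118.5525674 , -511.15494033,  291.6127968 ]), 'tcp_rot': array([-3.14019550e+00, -1.80796808e-04,  2.27806043e-01]), 'contact_force': array([ 0.22173132, -0.37919608, -0.5731325 ]), 'moment': array([ 0.02153502, -0.0187897 ,  0.01586013]), 'finger_force': 0.0, 'grip_width': 91.83750341718394}
```

View pics/scene0.png

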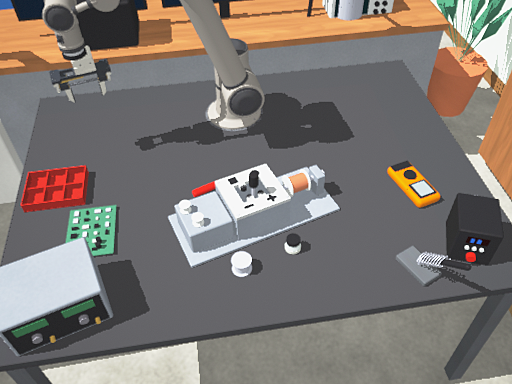

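View pics/top0.png

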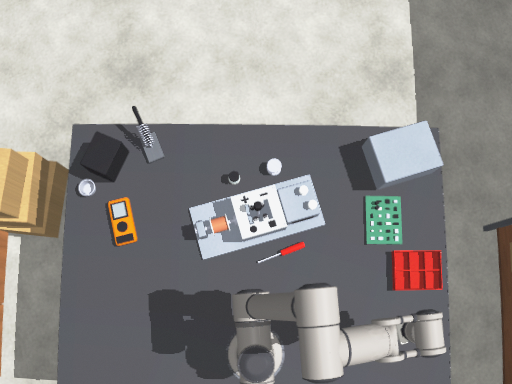

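The overview shows the winder at about (257,213) in the top view, with the cross near (244,199). In the scene view the cross is near (271,198) and the knob near (254,178). I'll enlarge the gate in both views.

Run:
```python
import cv2,numpy as np
a=cv2.imread("pics/scene0.png")[155:225,205:295]; b=cv2.imread("pics/top0.png")[175:255,210:300]
cv2.imwrite("pics/crop_s.png",cv2.resize(a,None,fx=8,fy=8,interpolation=cv2.INTER_CUBIC))
b=cv2.imread("pics/top0.png")[180:250,215:305]
cv2.imwrite("pics/crop_t.png",cv2.resize(b,None,fx=8,fy=8,interpolation=cv2.INTER_CUBIC))
```

```text
(no output)
```

View pics/crop_s.png

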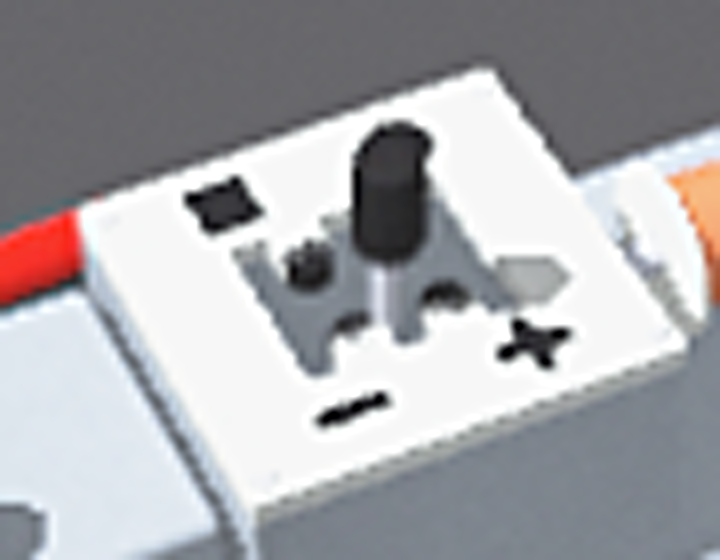

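View pics/crop_t.png

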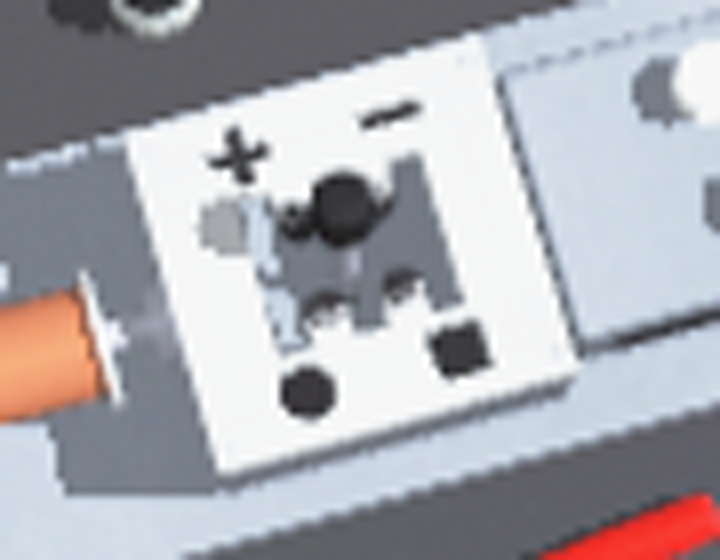

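Both crops agree. The cross is at top crop (240,155) and scene crop (535,342), which is the gate's +x,+y corner. The bar is at +x,-y, the square at -x,-y and the disc at -x,+y. The knob is at about top crop (343,208) and scene crop (391,195). Next I fit the gate pose and the lever lean.

```bash
cat > geo.py <<'E'
import numpy as np, cv2
from scipy.spatial.transform import Rotation as R
from scipy.optimize import least_squares
from plant import viewer
F=np.diag([1.,-1,-1])
def proj(P,ci):
    P=np.atleast_2d(P).astype(float); M=R.from_euler('xyz',ci['rotation']).as_matrix()
    pc=(P-ci['origin'])@M@F
    K=np.array([[ci['fx'],0,ci['cx']],[0,ci['fy'],ci['cy']],[0,0,1]])
    return cv2.projectPoints(pc,np.zeros(3),np.zeros(3),K,np.array(ci['D']))[0][:,0]
def gate(p,G):  # p=x,y,yaw ; G gate coords with world z
    G=np.atleast_2d(G); c,s=np.cos(p[2]),np.sin(p[2])
    return np.c_[p[0]+c*G[:,0]-s*G[:,1],p[1]+s*G[:,0]+c*G[:,1],G[:,2]]
def lever(p,a,b,L=165):
    # knob from leans: tan model
    d=np.array([np.tan(a),np.tan(b),1]); d/=np.linalg.norm(d)
    return gate(p,[[L*d[0],L*d[1],10+L*d[2]]])[0]
E
python3 - <<'E'
from geo import *
T,S=viewer.camera_info("top"),viewer.camera_info("scene")
up=lambda l,o:(np.array(l)+.5)/8-.5+o
C=[[85,90,120],[85,-90,120],[-85,-90,120],[-85,90,120],[60,38,123],[60,-38,123],[-60,-38,123],[-60,38,123]]
C=np.array(C,float)
t=up([(130,143),(477,35),(578,365),(222,473),(240,155),(390,113),(461,347),(307,391)],[215,180])
s=up([(687,345),(250,510),(85,205),(485,68),(535,342),(352,409),(225,204)],[205,155])
def f(q,full=False):
    p=q[:3]; rt=proj(gate(p,C),T)-t-q[3:5]; rs=proj(gate(p,C[:7]),S)-s-q[5:7]
    return np.r_[rt.ravel(),rs.ravel(),q[3:]*0.5] if not full else (rt,rs)
r=least_squares(f,[500,20,.3,0,0,0,0]); p=r.x[:3]; print(r.x.round(3)); 
for e in f(r.x,True): print(e.round(2).tolist())
kt=up([(343,208)],[215,180]);ks=up([(391,195)],[205,155])
g=lambda X:np.r_[(proj(X,T)-kt-r.x[3:5]).ravel(),(proj(X,S)-ks-r.x[5:7]).ravel()]
k=least_squares(g,[500,20,170]); X=k.x; print("knob",X,k.fun)
piv=gate(p,[[0,0,10]])[0]; d=X-piv; print("L",np.linalg.norm(d)); c,sn=np.cos(p[2]),np.sin(p[2])
l=np.array([c*d[0]+sn*d[1],-sn*d[0]+c*d[1],d[2]]); print("gate frame knob",l)
print("lean",np.arctan2(l[:2],l[2]))
h=least_squares(lambda q:g(lever(p,*q)),[0,0]); print("lean fit",h.x,h.fun)
np.save("pose.npy",p)
for n,G in dict(cross=[48,57,165],col=[20,57,165],c0=[0,57,165]).items(): print(n,gate(p,[G])[0].round())
E
```

```text
[ 5.53914e+02 -7.73000e+00  2.89000e-01  7.70000e-02 -4.61000e-01
 -1.18000e-01 -6.50000e-02]
[[-0.77, -0.77], [0.22, 0.21], [0.18, 0.43], [-0.27, -0.13], [0.1, 0.02], [0.16, -0.05], [0.07, 0.11], [0.34, 0.06]]
[[-0.11, -0.04], [0.53, -0.57], [-0.79, 0.71], [0.31, 0.24], [-0.07, -0.13], [0.17, -0.19], [-0.08, -0.04]]
knob [565.86428308  -2.99195606 175.80513086] [-0.03329942 -0.00449243 -0.02680107  0.00107109]
L 166.30270649769926
gate frame knob [ 12.80488631   1.1329858  165.80513086]
lean [0.07707554 0.00683313]
lean fit [0.07504507 0.00803019] [-0.05418591  0.17646952 -0.02369393  0.18845004]
cross [584.  61. 165.]
col [557.  53. 165.]
c0 [538.  47. 165.]
```

The lever leans about +0.075 along the slots and about 0 across, so it sits just inside the middle +x slot. The cross slot is at +x,+y. My plan with closed fingers, tips at about z 158 and the tool aligned to the gate:
1. Push -x into the passage.
2. Push +y to the outer column.
3. Push +x fully home.

First I go above a point on the +x side of the knob.

```bash
python3 -m creep '0.0206 0.0217 0.004 0 0 0.0077 0;0.0206 0.0217 0.004 0 0 0.0077 0;0.0206 0.0217 0.004 0 0 0.0077 0;0.0206 0.0217 0.004 0 0 0.0077 0;0.0206 0.0217 0.004 0 0 0.0077 0;0.0206 0.0217 0 0 0 0.0077 0;0.0206 0.0217 0 0 0 0.0077 0;0.0206 0.0217 0 0 0 0.0077 0'
python3 -m creep '0.0206 0.0217 0 0 0 0 0;0.0206 0.0217 0 0 0 0 0;0.0206 0.0217 0 0 0 0 0;0.0206 0.0217 0 0 0 0 0;0.0206 0.0217 0 0 0 0 0;0.0206 0.0217 0 0 0 0 0;0.0206 0.0217 0 0 0 0 0;0.0206 0.0217 0 0 0 0 0'
python3 -m creep '0.0206 0.0217 0 0 0 0 0;0.0206 0.0217 0 0 0 0 0;0.0206 0.0217 0 0 0 0 0;0.0206 0.0217 0 0 0 0 0;0.0206 0.0217 0 0 0 0 0;0.0206 0.0217 0 0 0 0 0;0.0206 0.0217 0 0 0 0 0;0.0206 0.0217 0 0 0 0 0'
cat > st.py <<'E'
from geo import *
from plant import readout
import sys
p=np.load("pose.npy"); o=readout.get_obs(); v=o['tool_pos']; c,s=np.cos(p[2]),np.sin(p[2])
d=v[:2]-p[:2]
print("t",round(o['time'],2),"tool",v.round(1),"rot",o['tcp_rot'].round(3),"gate xy",round(c*d[0]+s*d[1],1),round(-s*d[0]+c*d[1],1),"tipz",round(v[2]-66,1),"F",o['contact_force'].round(1),"w",round(o['grip_width'],1))
for a in sys.argv[1:]:
    gx,gy=map(float,a.split(',')); t=gate(p,[[gx,gy,0]])[0][:2]; print(a,"shift",(t-v[:2]).round(1))
E
python3 st.py 61,1
```

```text
time: 0.77
tool_pos: [284.1, -336.5, 312.1]
tcp_rot: [-3.141, 0.0, 0.289]
contact_force: [-0.1, 0.6, -0.1]
grip_width: 42.9
finger_force: 0.0
time: 1.43
tool_pos: [448.9, -162.9, 312.0]
tcp_rot: [-3.141, 0.001, 0.289]
contact_force: [-0.3, -0.7, 0.0]
grip_width: 0.1
finger_force: 0.0
time: 2.1
tool_pos: [613.7, 10.7, 311.7]
tcp_rot: [-3.141, 0.001, 0.29]
contact_force: [0.8, -1.0, 0.2]
grip_width: 0.3
finger_force: 0.0
t 2.1 tool [613.7  10.7 311.7] rot [-3.141e+00  1.000e-03  2.900e-01] gate xy 62.5 0.6 tipz 245.7 F [ 0.8 -1.   0.2] w 0.3
61,1 shift [-1.6 -0.1]
```

```bash
python3 -m creep '0 0 -0.011 0 0 0 0;0 0 -0.011 0 0 0 0;0 0 -0.011 0 0 0 0;0 0 -0.011 0 0 0 0;0 0 -0.011 0 0 0 0;0 0 -0.011 0 0 0 0;0 0 -0.011 0 0 0 0;0 0 -0.011 0 0 0 0'
python3 -m creep '-0.0038 -0.0011 0 0 0 0 0;-0.0038 -0.0011 0 0 0 0 0;-0.0038 -0.0011 0 0 0 0 0;-0.0038 -0.0011 0 0 0 0 0;-0.0038 -0.0011 0 0 0 0 0;-0.0038 -0.0011 0 0 0 0 0'
python3 -m creep '-0.0019 -0.0006 0 0 0 0 0;-0.0019 -0.0006 0 0 0 0 0;-0.0019 -0.0006 0 0 0 0 0'
python3 -m creep '-0.0019 -0.0006 0 0 0 0 0;-0.0019 -0.0006 0 0 0 0 0;0 0 0 0 0 0 0'
python3 st.py 24.5,1
```

```text
time: 2.77
tool_pos: [612.9, 9.3, 223.2]
tcp_rot: [-3.142, 0.0, 0.289]
contact_force: [0.1, -0.4, 0.5]
grip_width: 0.3
finger_force: 0.0
time: 3.27
tool_pos: [589.9, 2.6, 224.9]
tcp_rot: [3.141, -0.001, 0.289]
contact_force: [0.1, 0.8, 0.3]
grip_width: 0.6
finger_force: 0.5
time: 3.52
tool_pos: [584.6, 0.9, 224.7]
tcp_rot: [3.141, -0.001, 0.289]
contact_force: [0.4, -0.3, 1.0]
grip_width: 0.5
finger_force: 0.7
time: 3.77
tool_pos: [580.4, -0.3, 224.3]
tcp_rot: [3.142, 0.0, 0.289]
contact_force: [1.4, -0.2, 0.6]
grip_width: 0.2
finger_force: 0.6
t 3.77 tool [ 5.804e+02 -3.000e-01  2.243e+02] rot [3.142 0.    0.289] gate xy 27.5 -0.5 tipz 158.3 F [ 1.4 -0.2  0.6] w 0.2
24.5,1 shift [-3.3  0.5]
```

```bash
python3 -m creep '-0.0015 -0.0003 0 0 0 0 0;-0.0015 -0.0003 0 0 0 0 0;0 0 0 0 0 0 0'
python3 st.py
python3 -m creep '0.01 0.003 0 0 0 0 0;0.01 0.003 0.01 0 0 0 0;0.005 0.0015 0.02 0 0 0 0;0 0 0.03 0 0 0 0;0 0 0.03 0 0 0 0;0.02 -0.03 0 0 0 0 0;0.02 -0.04 0 0 0 0 0;0.02 -0.04 0 0 0 0 0'
python3 -m creep '0 -0.04 0 0 0 0 0;0 -0.04 0 0 0 0 0;-0.01 -0.04 0 0 0 0 0;0 0 0 0 0 0 0'
python3 st.py
python3 - <<'E'
import cv2,numpy as np
from plant import viewer
o=[]
for n,(y,x) in dict(scene=(155,205),top=(180,215)).items():
    a=viewer.capture(n); a=cv2.cvtColor(a,cv2.COLOR_RGB2BGR)[y:y+50 if 0 else y+70,x:x+90]
    o.append(cv2.resize(a,None,fx=6,fy=6,interpolation=cv2.INTER_CUBIC)[:, :540])
o=[cv2.resize(i,(400,311)) if 0 else i for i in o]
cv2.imwrite("pics/s1.png",o[0]); cv2.imwrite("pics/t1.png",o[1])
E
```

```text
time: 4.02
tool_pos: [577.5, -0.9, 224.2]
tcp_rot: [3.142, 0.0, 0.289]
contact_force: [1.2, -0.1, 0.5]
grip_width: 0.2
finger_force: 0.6
t 4.02 tool [577.5  -0.9 224.2] rot [3.142 0.    0.289] gate xy 24.5 -0.2 tipz 158.2 F [ 1.2 -0.1  0.5] w 0.2
time: 4.68
tool_pos: [660.3, -98.2, 315.1]
tcp_rot: [3.141, -0.0, 0.292]
contact_force: [1.4, 0.2, 0.1]
grip_width: 0.5
finger_force: 0.0
time: 5.02
tool_pos: [647.7, -225.8, 312.7]
tcp_rot: [3.14, 0.004, 0.282]
contact_force: [-0.2, 0.5, -0.2]
grip_width: 0.5
finger_force: 0.0
t 5.02 tool [ 647.7 -225.8  312.7] rot [3.14  0.004 0.282] gate xy 27.7 -235.8 tipz 246.7 F [-0.2  0.5 -0.2] w 0.5
```

View pics/t1.png

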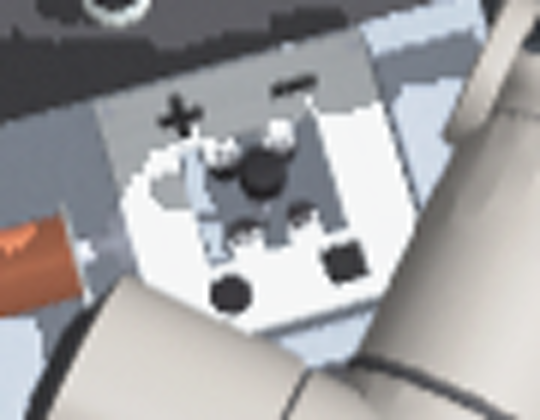

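The knob is now at top crop (263,175), down from its earlier place, with all the plate's teeth visible beside it. I'll turn that into a lean.

```bash
cat > lean.py <<'E'
from geo import *
import sys
u,v,sc=map(float,sys.argv[1:4]); p=np.load("pose.npy"); T=viewer.camera_info("top")
k=np.array([(u+.5)/sc-.5+215,(v+.5)/sc-.5+180])
h=least_squares(lambda q:(proj(lever(p,*q),T)[0]-k-[.077,-.461]),[0,0]); print("lean along, across",h.x.round(3))
E
python3 lean.py 263 175 6; python3 st.py 0,-60
```

```text
lean along, across [0.001 0.005]
t 5.12 tool [ 649.1 -219.8  313.3] rot [-3.14e+00  1.00e-03  2.86e-01] gate xy 30.8 -230.4 tipz 247.3 F [ 1.1  0.8 -0.4] w 0.6
0,-60 shift [-78.1 154.5]
```

Lean is 0 and 0, in the middle of the passage. Now I go to the knob's -y side.

```bash
python3 -m creep '-0.013 0.0257 0 0 0 0 0;-0.013 0.0257 0 0 0 0 0;-0.013 0.0257 0 0 0 0 0;-0.013 0.0257 0 0 0 0 0;-0.013 0.0257 0 0 0 0 0;-0.013 0.0257 0 0 0 0 0;0 0 0 0 0 0 0;0 0 0 0 0 0 0'
python3 st.py 0,-60
python3 -m creep '0 0 -0.011 0 0 0 0;0 0 -0.011 0 0 0 0;0 0 -0.011 0 0 0 0;0 0 -0.011 0 0 0 0;0 0 -0.011 0 0 0 0;0 0 -0.011 0 0 0 0;0 0 -0.011 0 0 0 0;0 0 -0.011 0 0 0 0'
python3 -m creep '0 0 0 0 0 0 0;0 0 0 0 0 0 0'
python3 st.py 0,-40 0,19
```

```text
time: 5.78
tool_pos: [571.5, -60.9, 314.9]
tcp_rot: [3.141, -0.001, 0.294]
contact_force: [0.3, -0.6, -0.5]
grip_width: 0.2
finger_force: 0.0
t 5.78 tool [571.5 -60.9 314.9] rot [ 3.141e+00 -1.000e-03  2.940e-01] gate xy 1.7 -56.0 tipz 248.9 F [ 0.3 -0.6 -0.5] w 0.2
0,-60 shift [-0.4 -4.3]
time: 6.45
tool_pos: [572.4, -63.9, 225.5]
tcp_rot: [3.141, 0.0, 0.289]
contact_force: [1.1, -0.4, -0.2]
grip_width: 0.4
finger_force: 0.0
time: 6.62
tool_pos: [572.1, -63.8, 225.7]
tcp_rot: [-3.141, 0.001, 0.289]
contact_force: [-0.2, -0.1, 0.8]
grip_width: 0.4
finger_force: 0.0
t 6.62 tool [572.1 -63.8 225.7] rot [-3.141e+00  1.000e-03  2.890e-01] gate xy 1.4 -58.9 tipz 159.7 F [-0.2 -0.1  0.8] w 0.4
0,-40 shift [-6.8 17.8]
0,19 shift [-23.6  74.3]
```

```bash
for i in 1; do python3 -m creep '-0.0013 0.0041 0 0 0 0 0;-0.0013 0.0041 0 0 0 0 0;-0.0013 0.0041 0 0 0 0 0;-0.0013 0.0041 0 0 0 0 0;-0.0013 0.0041 0 0 0 0 0;-0.0013 0.0041 0 0 0 0 0;-0.0013 0.0041 0 0 0 0 0;-0.0013 0.0041 0 0 0 0 0'; done
python3 -m creep '-0.0013 0.0041 0 0 0 0 0;-0.0013 0.0041 0 0 0 0 0;-0.0013 0.0041 0 0 0 0 0;-0.0013 0.0041 0 0 0 0 0;-0.0013 0.0041 0 0 0 0 0;-0.0013 0.0041 0 0 0 0 0;-0.0013 0.0041 0 0 0 0 0;-0.0013 0.0041 0 0 0 0 0'
python3 st.py 0,19
python3 - <<'E'
import cv2
from plant import viewer
o=[]
for n,(y,x) in dict(scene=(155,205),top=(180,215)).items():
    a=cv2.cvtColor(viewer.capture(n),cv2.COLOR_RGB2BGR)[y:y+70,x:x+90]
    o.append(cv2.resize(a,(400,311),interpolation=cv2.INTER_CUBIC))
cv2.imwrite("pics/both2.png",cv2.hconcat(o))
E
```

```text
time: 7.28
tool_pos: [561.6, -30.6, 226.6]
tcp_rot: [3.141, -0.001, 0.289]
contact_force: [0.7, -1.5, 1.1]
grip_width: 0.6
finger_force: 0.7
time: 7.95
tool_pos: [550.9, 2.3, 226.1]
tcp_rot: [-3.142, 0.001, 0.289]
contact_force: [-0.4, -1.3, -1.0]
grip_width: 0.4
finger_force: 0.6
t 7.95 tool [550.9   2.3 226.1] rot [-3.142e+00  1.000e-03  2.890e-01] gate xy -0.0 10.5 tipz 160.1 F [-0.4 -1.3 -1. ] w 0.4
0,19 shift [-2.4  8.1]
```

View pics/both2.png

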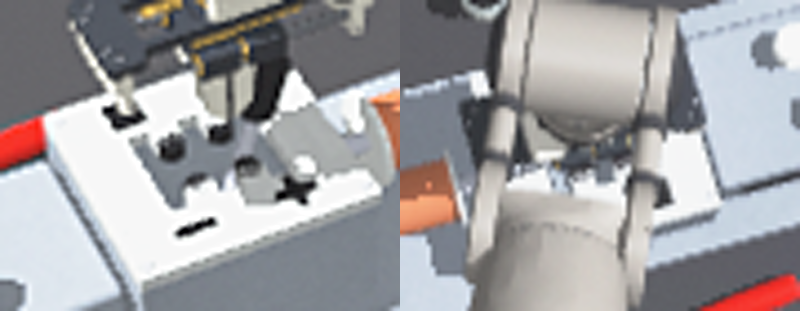

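The scene half shows the knob at about (268,85), leaning to +y against the fingers. I'll continue the last 8.5 mm in small steps.

```bash
python3 -m creep '-0.0006 0.002 0 0 0 0 0;-0.0006 0.002 0 0 0 0 0;-0.0006 0.002 0 0 0 0 0;-0.0006 0.002 0 0 0 0 0;0 0 0 0 0 0 0;0 0 0 0 0 0 0'
python3 st.py 0,19 -60,19
python3 -m creep '0.002 -0.008 0 0 0 0 0;0.005 -0.018 0 0 0 0 0;0 -0.018 0.01 0 0 0 0;0 0 0.03 0 0 0 0;0 0 0.03 0 0 0 0;0.02 -0.03 0.02 0 0 0 0;0.03 -0.04 0 0 0 0 0;0.02 -0.04 0 0 0 0 0'
python3 -m creep '0.02 -0.04 0 0 0 0 0;0.01 -0.04 0 0 0 0 0;0.01 -0.04 0 0 0 0 0;0 0 0 0 0 0 0'
python3 - <<'E'
import cv2
from plant import viewer
a=cv2.cvtColor(viewer.capture("top"),cv2.COLOR_RGB2BGR)[180:250,215:305]
cv2.imwrite("pics/t3.png",cv2.resize(a,None,fx=6,fy=6,interpolation=cv2.INTER_CUBIC))
E
python3 st.py -60,57
```

```text
time: 8.55
tool_pos: [548.7, 10.1, 226.3]
tcp_rot: [-3.142, -0.0, 0.29]
contact_force: [0.4, -1.7, 0.2]
grip_width: 0.4
finger_force: 0.2
t 8.55 tool [548.7  10.1 226.3] rot [-3.142 -0.     0.29 ] gate xy 0.1 18.5 tipz 160.3 F [ 0.4 -1.7  0.2] w 0.4
0,19 shift [-0.2  0.4]
-60,19 shift [-57.7 -16.7]
time: 9.22
tool_pos: [620.9, -135.6, 318.7]
tcp_rot: [3.139, -0.004, 0.291]
contact_force: [1.2, 0.4, -0.6]
grip_width: 0.6
finger_force: 0.0
time: 9.55
tool_pos: [657.8, -260.5, 313.7]
tcp_rot: [3.14, 0.002, 0.282]
contact_force: [0.7, -0.3, -0.1]
grip_width: 0.5
finger_force: 0.0
t 9.6 tool [ 657.6 -257.   314. ] rot [-3.141e+00  2.000e-03  2.840e-01] gate xy 28.3 -268.5 tipz 248.0 F [-0.2  0.2  0.2] w 0.4
-60,57 shift [-177.4  286.8]
```

View pics/t3.png

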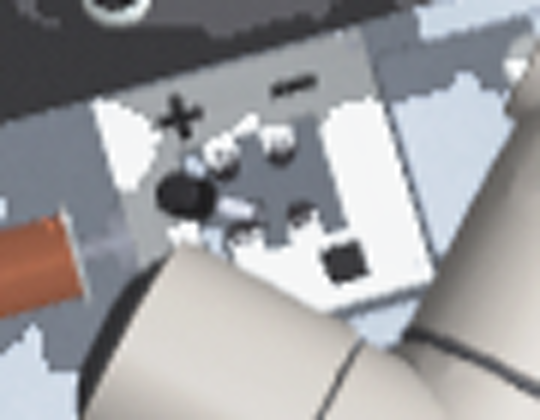

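The knob is at about top crop (186,196), leaning to +y beside the cross column, with the stem visible at (235,208).

```bash
python3 lean.py 186 196 6; python3 lean.py 188 196 6; python3 st.py -45,-150 -60,57
```

```text
lean along, across [0.013 0.311]
lean along, across [0.01  0.304]
t 9.6 tool [ 657.6 -257.   314. ] rot [-3.141e+00  2.000e-03  2.840e-01] gate xy 28.3 -268.5 tipz 248.0 F [-0.2  0.2  0.2] w 0.4
-45,-150 shift [-104.    92.7]
-60,57 shift [-177.4  286.8]
```

```bash
python3 - <<'E'
import cv2,numpy as np
a=cv2.cvtColor(cv2.imread("pics/t3.png"),cv2.COLOR_BGR2GRAY)
for th in (45,60,80):
    n,l,s,c=cv2.connectedComponentsWithStats((a<th).astype(np.uint8)); i=l[196,186]; print(th,s[i],c[i].round(1))
    cnt=cv2.findContours((l==i).astype(np.uint8),0,1)[0][0]; print(cv2.minAreaRect(cnt))
E
python3 - <<'E'
exec(open('geo.py').read())
p=np.load("pose.npy"); T=viewer.camera_info("top")
for b in (.28,.31,.34,.37):
    a=0.0; d=np.array([np.tan(a),np.tan(b),1]);d/=np.linalg.norm(d); e1=np.array([1,0,0.]); e2=np.cross(d,e1)
    P=[L*d+15*(np.cos(t)*e1+np.sin(t)*e2)+[0,0,10] for L in(140,190) for t in np.linspace(0,6.28,60)]
    uv=proj(gate(p,P),T)-[.077,-.461]; uv=(uv-[215,180]+.5)*6-.5
    print(b,"silhouette bbox",uv.min(0).round(),uv.max(0).round(),cv2.minAreaRect(uv.astype(np.float32)))
E
```

```text
45 [     0      0    540    420 225585] [270.  209.5]
((269.5, 209.5), (419.0, 539.0), 90.0)
60 [ 158  176   57   44 1868] [187.  197.1]
((185.50001525878906, 196.5), (56.38885498046875, 39.620155334472656), 9.462322235107422)
80 [ 157  172   60   52 2208] [187.4 196.7]
((185.7884521484375, 196.0576934814453), (59.22706604003906, 46.47951889038086), 11.309932708740234)
0.28 silhouette bbox [160. 169.] [228. 223.] ((194.04286193847656, 196.50599670410156), (68.28036499023438, 48.397274017333984), 16.331127166748047)
0.31 silhouette bbox [152. 172.] [222. 225.] ((186.80145263671875, 198.99676513671875), (69.95805358886719, 48.36260223388672), 13.35372543334961)
0.34 silhouette bbox [144. 175.] [215. 227.] ((179.73719787597656, 201.026123046875), (71.60938262939453, 48.33781433105469), 8.527379989624023)
0.37 silhouette bbox [136. 178.] [209. 229.] ((172.63095092773438, 203.63670349121094), (73.26390838623047, 48.281009674072266), 6.960144996643066)
```

The estimate is 0.31 to 0.34, and the slot's mouth is 0.32 to 0.38. I'll go back and push +y gently until the passage's end is felt.

```bash
python3 st.py 0,-5
python3 -m creep '-0.0125 0.032 0 0 0 0 0;-0.0125 0.032 0 0 0 0 0;-0.0125 0.032 0 0 0 0 0;-0.0125 0.032 0 0 0 0 0;-0.0125 0.032 0 0 0 0 0;-0.0125 0.032 0 0 0 0 0;-0.0125 0.032 0 0 0 0 0;-0.0125 0.02 0 0 0 0 0'
python3 -m creep '0 0 0 0 0 0 0;0 0 0 0 0 0 0'
python3 st.py 0,-5
```

```text
t 9.6 tool [ 657.6 -257.   314. ] rot [-3.141e+00  2.000e-03  2.840e-01] gate xy 28.3 -268.5 tipz 248.0 F [-0.2  0.2  0.2] w 0.4
0,-5 shift [-102.3  244.5]
time: 10.27
tool_pos: [556.6, -4.6, 316.7]
tcp_rot: [-3.141, -0.001, 0.292]
contact_force: [0.3, -0.8, 0.7]
grip_width: 0.5
finger_force: 0.0
time: 10.43
tool_pos: [557.4, -6.5, 317.0]
tcp_rot: [3.141, -0.001, 0.292]
contact_force: [0.9, -0.8, -0.1]
grip_width: 0.4
finger_force: 0.0
t 10.43 tool [557.4  -6.5 317. ] rot [ 3.141e+00 -1.000e-03  2.920e-01] gate xy 3.7 0.2 tipz 251.0 F [ 0.9 -0.8 -0.1] w 0.4
0,-5 shift [-2.1 -6. ]
```

```bash
python3 -m creep '-0.002 -0.006 -0.011 0 0 0 0;0 0 -0.011 0 0 0 0;0 0 -0.011 0 0 0 0;0 0 -0.011 0 0 0 0;0 0 -0.011 0 0 0 0;0 0 -0.012 0 0 0 0;0 0 -0.012 0 0 0 0;0 0 -0.012 0 0 0 0'
python3 -m creep '-0.0014 0.0048 0 0 0 0 0;-0.0014 0.0048 0 0 0 0 0;-0.0014 0.0048 0 0 0 0 0;-0.0014 0.0048 0 0 0 0 0;0 0 0 0 0 0 0'
python3 st.py 0,19
```

```text
time: 11.1
tool_pos: [556.5, -15.1, 224.6]
tcp_rot: [3.141, -0.0, 0.288]
contact_force: [0.1, 0.7, 0.5]
grip_width: 0.1
finger_force: 0.0
time: 11.52
tool_pos: [550.4, 6.2, 226.1]
tcp_rot: [3.141, -0.001, 0.29]
contact_force: [0.9, -0.1, 1.0]
grip_width: 0.5
finger_force: 0.0
t 11.52 tool [550.4   6.2 226.1] rot [ 3.141e+00 -1.000e-03  2.900e-01] gate xy 0.6 14.4 tipz 160.1 F [ 0.9 -0.1  1. ] w 0.5
0,19 shift [-1.9  4.3]
```

```bash
python3 -m creep '-0.0006 0.0019 0 0 0 0 0;-0.0006 0.0019 0 0 0 0 0;0 0 0 0 0 0 0'; for i in 1; do python3 -m creep '-0.0003 0.001 0 0 0 0 0;0 0 0 0 0 0 0'; python3 st.py; python3 -m creep '-0.0003 0.001 0 0 0 0 0;0 0 0 0 0 0 0'; python3 st.py; python3 -m creep '-0.0003 0.001 0 0 0 0 0;0 0 0 0 0 0 0'; python3 st.py; done
```

```text
time: 11.77
tool_pos: [549.2, 9.4, 225.5]
tcp_rot: [3.141, -0.0, 0.29]
contact_force: [0.6, -0.3, 0.5]
grip_width: 0.8
finger_force: 0.0
time: 11.93
tool_pos: [549.0, 10.0, 225.3]
tcp_rot: [3.141, -0.0, 0.289]
contact_force: [0.1, -1.1, -0.0]
grip_width: 0.3
finger_force: 0.3
t 11.93 tool [549.   10.  225.3] rot [ 3.141 -0.     0.289] gate xy 0.3 18.4 tipz 159.3 F [ 0.1 -1.1 -0. ] w 0.3
time: 12.1
tool_pos: [548.7, 11.0, 225.2]
tcp_rot: [3.141, 0.0, 0.289]
contact_force: [1.0, -0.9, 0.1]
grip_width: 0.2
finger_force: 0.5
t 12.1 tool [548.7  11.  225.2] rot [3.141 0.    0.289] gate xy 0.3 19.4 tipz 159.2 F [ 1.  -0.9  0.1] w 0.2
time: 12.27
tool_pos: [548.3, 12.1, 225.2]
tcp_rot: [3.142, 0.0, 0.289]
contact_force: [-0.2, -1.5, -0.3]
grip_width: 0.6
finger_force: 0.5
t 12.27 tool [548.3  12.1 225.2] rot [3.142 0.    0.289] gate xy 0.3 20.6 tipz 159.2 F [-0.2 -1.5 -0.3] w 0.6
```

```bash
python3 -m creep '-0.0003 0.001 0 0 0 0 0;0 0 0 0 0 0 0'|grep -E 'contact'; python3 -m creep '-0.0003 0.001 0 0 0 0 0;0 0 0 0 0 0 0'|grep contact; python3 st.py; python3 -m creep '-0.0003 0.001 0 0 0 0 0;0 0 0 0 0 0 0'|grep contact;python3 st.py
```

```text
contact_force: [0.3, -0.8, 0.1]
contact_force: [0.2, -0.3, -0.3]
t 12.6 tool [547.7  14.2 225.2] rot [3.142 0.    0.29 ] gate xy 0.3 22.8 tipz 159.2 F [ 0.2 -0.3 -0.3] w 0.4
contact_force: [1.2, -0.3, -0.3]
t 12.77 tool [547.4  15.2 225.2] rot [3.142 0.    0.289] gate xy 0.3 23.8 tipz 159.2 F [ 1.2 -0.3 -0.3] w 0.7
```

```bash
python3 -m creep '0.002 -0.008 0 0 0 0 0;0.005 -0.018 0 0 0 0 0;0 -0.018 0.01 0 0 0 0;0 0 0.03 0 0 0 0;0 0 0.03 0 0 0 0;0.02 -0.03 0.02 0 0 0 0;0.03 -0.04 0 0 0 0 0;0.02 -0.04 0 0 0 0 0' >/dev/null
python3 -m creep '0.02 -0.04 0 0 0 0 0;0.01 -0.04 0 0 0 0 0;0.01 -0.04 0 0 0 0 0;0 0 0 0 0 0 0' >/dev/null
python3 - <<'E'
import cv2,numpy as np
from plant import viewer
o=[]
for n,(y,x) in dict(scene=(155,205),top=(180,215)).items():
    a=cv2.cvtColor(viewer.capture(n),cv2.COLOR_RGB2BGR)[y:y+70,x:x+90]
    b=cv2.resize(a,None,fx=6,fy=6,interpolation=cv2.INTER_CUBIC)
    o.append(b[60:310,140:] if n=="scene" else b[60:310,60:460])
g=cv2.cvtColor(b,cv2.COLOR_BGR2GRAY)
n,l,s,c=cv2.connectedComponentsWithStats((g<80).astype(np.uint8))
for i in range(1,n):
    if s[i][4]>1000: print(s[i],c[i])
cv2.imwrite("pics/both4.png",cv2.hconcat(o))
E
python3 st.py
```

```text
[    0     0   390   124 19658] [129.25139892  50.828772  ]
[ 150  177   61   44 2126] [179.63452493 199.36923801]
[ 324  245   41   36 1008] [343.90873016 262.93055556]
[  67  273   79  147 2646] [ 98.8446712 341.0430839]
t 13.87 tool [ 656.3 -249.2  313.7] rot [-3.14e+00  1.00e-03  2.86e-01] gate xy 29.3 -260.6 tipz 247.7 F [ 0.6  1.  -0.4] w 0.7
```

View pics/both4.png

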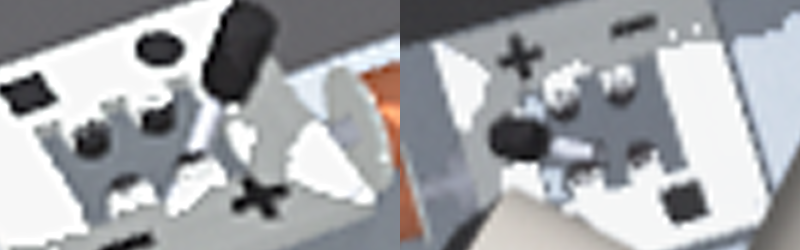

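In the scene half the knob is centred at about (239,50), leaning to +y, with its stem at about (207,125) near the passage's +y end. I combine both views for the lean.

```bash
python3 - <<'E'
from geo import *
import cv2
T,S=viewer.camera_info("top"),viewer.camera_info("scene"); p=np.load("pose.npy")
up=lambda l,o:(np.array(l)+.5)/6-.5+o
kt=up((180,199.4),[215,180])+[.077,-.461]; ks=up((379,110),[205,155])+[-.118,-.065]
for w in ((1,0),(0,1),(1,1)):
    h=least_squares(lambda q:np.r_[(proj(lever(p,*q),T)[0]-kt)*w[0],(proj(lever(p,*q),S)[0]-ks)*w[1]],[0,.3]); print(w,h.x.round(3),h.fun.round(2))
for b in (.30,.34,.38):  # stem at plate top, scene montage pixel
    d=lever(p,0,b,110/np.cos(b)); print(b,((proj(d,S)[0]+[.118,.065]-[205,155]+.5)*6-.5-[140,60]).round(0))
E
python3 st.py -60,57 -70,52
```

```text
(1, 0) [0.008 0.338] [-0.  0. -0.  0.]
(0, 1) [-0.004  0.346] [-0.  0. -0.  0.]
(1, 1) [0.004 0.34 ] [-0.05  0.18 -0.08  0.26]
0.3 [202. 126.]
0.34 [210. 123.]
0.38 [219. 120.]
t 13.87 tool [ 656.3 -249.2  313.7] rot [-3.14e+00  1.00e-03  2.86e-01] gate xy 29.3 -260.6 tipz 247.7 F [ 0.6  1.  -0.4] w 0.7
-60,57 shift [-176.2  279. ]
-70,52 shift [-184.3  271.3]
```

The lean is 0.34 across and 0.00 along, inside the cross slot's mouth. Now I go to the -x side of the knob.

```bash
python3 -m creep '-0.022 0.0345 0 0 0 0 0;-0.022 0.0345 0 0 0 0 0;-0.022 0.0345 0 0 0 0 0;-0.022 0.0345 0 0 0 0 0;-0.022 0.0345 0 0 0 0 0;-0.022 0.0345 0 0 0 0 0;-0.022 0.0345 0 0 0 0 0;-0.021 0.0345 0 0 0 0 0' >/dev/null
python3 -m creep '0 0 0 0 0 0 0;0 0 0 0 0 0 0' >/dev/null; python3 st.py -60,54
```

```text
t 14.7 tool [480.2  31.7 316.3] rot [ 3.141e+00 -2.000e-03  2.940e-01] gate xy -59.4 58.8 tipz 250.3 F [ 0.2 -0.5  0.5] w 0.2
-60,54 shift [ 0.8 -4.8]
```

```bash
python3 -m creep '0.001 -0.005 -0.0118 0 0 0 0;0 0 -0.0118 0 0 0 0;0 0 -0.0118 0 0 0 0;0 0 -0.0118 0 0 0 0;0 0 -0.0118 0 0 0 0;0 0 -0.0118 0 0 0 0;0 0 -0.0118 0 0 0 0;0 0 -0.0118 0 0 0 0' >/dev/null
python3 -m creep '0.0048 0.0014 0 0 0 0 0;0.0048 0.0014 0 0 0 0 0;0.0048 0.0014 0 0 0 0 0;0.0048 0.0014 0 0 0 0 0;0.0048 0.0014 0 0 0 0 0;0.0048 0.0014 0 0 0 0 0' |grep contact; python3 st.py
python3 -m creep '0.0024 0.0007 0 0 0 0 0;0.0024 0.0007 0 0 0 0 0;0.0024 0.0007 0 0 0 0 0;0.0024 0.0007 0 0 0 0 0;0.0024 0.0007 0 0 0 0 0;0.0024 0.0007 0 0 0 0 0';python3 st.py
```

```text
contact_force: [-0.2, 0.3, 0.7]
t 15.87 tool [512.3  32.7 221.3] rot [ 3.141e+00 -1.000e-03  2.900e-01] gate xy -28.3 50.6 tipz 155.3 F [-0.2  0.3  0.7] w 0.6
time: 16.37
tool_pos: [526.0, 36.9, 220.9]
tcp_rot: [3.142, 0.0, 0.289]
contact_force: [-1.6, 0.4, 0.6]
grip_width: 0.6
finger_force: 0.8
t 16.37 tool [526.   36.9 220.9] rot [3.142 0.    0.289] gate xy -14.0 50.7 tipz 154.9 F [-1.6  0.4  0.6] w 0.6
```

```bash
python3 -m creep '0.0024 0.0007 0 0 0 0 0;0.0024 0.0007 0 0 0 0 0;0.0024 0.0007 0 0 0 0 0'|grep contact
python3 -m creep '0.0024 0.0007 0 0 0 0 0;0.0024 0.0007 0 0 0 0 0;0.0024 0.0007 0 0 0 0 0;0.0024 0.0007 0 0 0 0 0'|grep contact
python3 -m creep '0.0024 0.0007 0 0 0 0 0;0.0024 0.0007 0 0 0 0 0;0.0024 0.0007 0 0 0 0 0;0 0 0 0 0 0 0'|grep contact;python3 st.py
```

```text
contact_force: [-1.7, -0.4, 0.6]
contact_force: [-2.4, 1.0, -1.4]
contact_force: [-0.3, -0.9, 0.0]
t 17.28 tool [550.6  43.9 220.9] rot [ 3.141e+00 -1.000e-03  2.890e-01] gate xy 11.5 50.4 tipz 154.9 F [-0.3 -0.9  0. ] w 0.4
```

Moving freely with no blocking. Now small steps until the slot's end is felt.

```bash
python3 -m creep '0.0019 0.0006 0 0 0 0 0;0.0019 0.0006 0 0 0 0 0;0.0019 0.0006 0 0 0 0 0'|grep contact;python3 st.py
python3 -m creep '0.001 0.0003 0 0 0 0 0;0.001 0.0003 0 0 0 0 0'|grep contact
python3 -m creep '0.001 0.0003 0 0 0 0 0;0 0 0 0 0 0 0'|grep contact;python3 st.py
```

```text
contact_force: [-1.0, -1.8, -1.2]
t 17.53 tool [555.8  45.5 220.9] rot [ 3.141 -0.     0.289] gate xy 17.0 50.5 tipz 154.9 F [-1.  -1.8 -1.2] w 0.5
contact_force: [-5.9, -3.2, 0.0]
contact_force: [-7.8, -4.1, 1.0]
t 17.87 tool [557.3  46.1 220.4] rot [-3.141  0.004  0.289] gate xy 18.6 50.6 tipz 154.4 F [-7.8 -4.1  1. ] w 0.2
```

The end stop is felt at about 8 N, close to the predicted place. I back off, clear away and check.

```bash
python3 -m creep '-0.01 -0.003 0 0 0 0 0;-0.02 -0.006 0 0 0 0 0;-0.02 -0.006 0.01 0 0 0 0;0 0 0.03 0 0 0 0;0 0 0.03 0 0 0 0;0 0 0.03 0 0 0 0;0.015 -0.04 0 0 0 0 0;0.015 -0.04 0 0 0 0 0' >/dev/null
python3 -m creep '0.025 -0.04 0 0 0 0 0;0.025 -0.04 0 0 0 0 0;0.025 -0.04 0 0 0 0 0;0.02 -0.04 0 0 0 0 0;0.02 -0.04 0 0 0 0 0;0 -0.04 0 0 0 0 0;0 0 0 0 0 0 0' >/dev/null
python3 - <<'E'
import cv2
from plant import viewer
o=[]
for n,(y,x) in dict(scene=(155,205),top=(180,215)).items():
    a=cv2.cvtColor(viewer.capture(n),cv2.COLOR_RGB2BGR)
    cv2.imwrite(f"pics/{n}5.png",a); b=cv2.resize(a[y:y+70,x:x+90],None,fx=6,fy=6,interpolation=cv2.INTER_CUBIC)
    o.append(b[60:310,140:] if n=="scene" else b[60:310,60:460])
cv2.imwrite("pics/both5.png",cv2.hconcat(o))
E
python3 st.py
```

```text
t 19.22 tool [ 641.4 -268.8  320.1] rot [-3.141e+00 -1.000e-03  2.870e-01] gate xy 9.4 -275.2 tipz 254.1 F [0.8 0.7 0. ] w 0.3
```

View pics/both5.png

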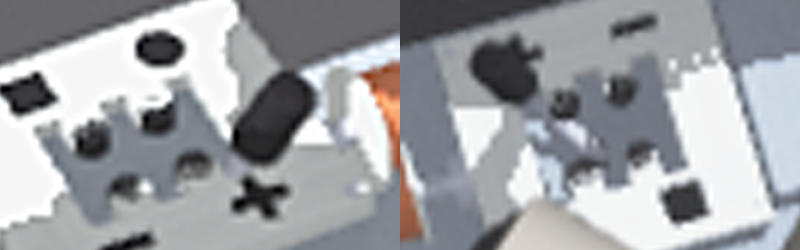

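The knob now leans over the cross's slot, centred at about (274,117) in the scene half and (503,72) in the top half. The stem is in the +x,+y slot.

Run:
```python
from geo import *
T,S=viewer.camera_info("top"),viewer.camera_info("scene"); p=np.load("pose.npy")
up=lambda l,o:(np.array(l)+.5)/6-.5+o
kt=up((163,132),[215,180])+[.077,-.461]; ks=up((414,177),[205,155])+[-.118,-.065]
for w in ((1,0),(0,1),(1,1)):
    h=least_squares(lambda q:np.r_[(proj(lever(p,*q),T)[0]-kt)*w[0],(proj(lever(p,*q),S)[0]-ks)*w[1]],[0,.3]); print(w,h.x.round(3),h.fun.round(2))
print("expect",((proj(lever(p,.30,.35),T)[0]-[.077,-.461]-[215,180]+.5)*6-.5).round(),((proj(lever(p,.30,.35),S)[0]-[-.118,-.065]-[205,155]+.5)*6-.5).round())
# bystanders: changes top image away from the arm
```

```text
(1, 0) [0.303 0.341] [0. 0. 0. 0.]
(0, 1) [0.293 0.339] [0. 0. 0. 0.]
(1, 1) [0.297 0.339] [0.14 0.2  0.07 0.17]
expect [161. 134.] [418. 178.]
```

The lean is 0.30 along and 0.34 across, so the lever is at the slot's end, as the stop also showed. Handing in.

```bash
python3 -c "
from plant import order
print(order.close_job())"
```

```text
the job is handed in; nothing more can be done
None
```

The selector lever is fully home in the slot marked with the cross (+x, +y), pushed there through the passage with closed fingertips and no other marked slot entered; the job is handed in at about 19 s.

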